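Refit the slicer's blade plate and pin it

TASK

The vegetable slicer's blade plate - the one with the long slanting blade and a metal eye on its face - has dried in the drying rack. Take it out, slide it into the slot between the slicer's inclined rails with its eye going down between the two fork ears until it is fully home on the bottom stop, then push the headed pin sideways through fork and eye until its head seats. Leave the other plate in the rack and do not disturb the jars.

Things in the scene. Friction and masses are not known exactly. Their poses are not given: they have to be found in the camera images.
- blade_plate: White plastic plate, 9 thick (x), 130 wide (y), 130 tall (z), 0.15 kg, a steel blade slanting across it. Origin: middle of the lower edge; z up the plate, y across, x normal. An aluminium eye stands on the +x face near the top +y corner. It starts upright in either of the rack's two slots, +x face away from the robot. The top 35 mm of its middle is plain: pinch there across the 9 mm.
- eye (a point): Centre of the 12 mm hole in the blade plate's eye, at (20, 53, 108) mm in the plate's frame; the hole runs along the plate's y. The eye is a block, x 4.5 to 30, y 48 to 58, z 99 to 117 mm in that frame.
- holed_plate: The other white plate, in the other slot of the rack: 9 x 130 x 105 mm tall, rows of round dark spots, no eye. Origin: middle of its lower edge, axes as for the blade plate. Leave it.
- rack: Fixed grey drying rack, 150 (x) x 165 (y) mm; origin under its centre. Its floor is 12 mm up. Two slots 80 mm apart (at x = -40 and +40 mm), parallel to its y, each 12 mm wide between upright steel wire loops that reach 69 mm up, at y = -45 and +45 mm.
- slicer: The slicer as a whole, fixed: white base board 150 (x) x 165 (y) x 16 mm high with legs under the inclined deck; origin under the centre of the base, 40 mm nearer the robot than the deck origin.
- deck: The slicer's fixed white inclined deck. Origin: middle of the slot's bottom stop, 45 mm above the worktop; z points up the slot and leans 35 degrees from vertical towards the robot, y level to the left, x normal to the slot, away from the robot and up. The plate is home when its frame coincides with this. Slot 11 (x) by 133 mm (y); side rails 75 mm long, with flared mouths up to z 86 mm.
- fork_axis (a point): Middle of the fork, on the axis of its holes (along deck y), at (20, 53, 108) mm in the deck frame. Its two aluminium ears (7 thick, at y 41.5 and 64.5, x 12 to 28, top at z 119 mm) stand on a cross bar behind the slot (x 9.5 to 17.5, z 56 to 72 mm); the eye goes down between them.
- pin (a joint): Slide of the steel pin (7 mm thick, tapered nose, head 20 mm across, 8 thick) held in the fork's left (+y) ear, m: 0 drawn out, 0.034 head seated on the ear; grows as it is pushed towards deck -y. About 2.5 N of friction holds it where it is left. Starts between 0 and 0.005.
- pin_head (a point): Centre of the outer (+y) face of the pin's head, the face to push on; about 145 mm above the worktop, with free space beyond it.
- spice_jar: Spice jar with a brown-yellow lid, 43 mm across, 96 tall, standing loose; origin under its centre. Bystander.
- cream_jar: Low round jar with a tan lid, 91 mm across, 53 tall, standing loose; origin under its centre. Bystander.

How it is judged:
By the outcome, as a careful person would: the job done as asked, in the order asked, and still so for the second after the job is handed in, with the robot touching nothing.
It also fails if it takes over 56 s, if anything falls off the work surface, if the arm or the gripper's body presses on something with over 40 N, if the wrist force passes 120 N, or if a joint passes its speed limit or range.

ROBOT

A 6-joint arm with a two-finger parallel gripper is mounted at the origin on the work surface; the furniture and walls round the work are solid. World frame = base frame: x ahead of the robot, y to its left, z up, the work surface at z = 0. Lengths are in mm, angles in rad, forces in N, time in s.
With the tool pointing down it reaches from about 350 to 775 mm from the base axis. Payload 7.3 kg.
Tool frame: the origin (TCP) lies at the very end of the fingers, on their centre line; the grasp point (between the pads) lies behind it (bot.grip_point_offset is the z of the grasp point in the tool frame, in mm); z points along the fingers, y is the line along which they close (so a half turn about z gives the same grasp; the last joint's range is limited). The gripper opens to 92 mm and grips with 3 to 60 N. Pads are 19 mm wide; open, the fingers measure 130 mm over their backs; the gripper's body (75 mm by 190 mm) begins 47 mm behind the grasp point.
Start: joints at [1.112, 0.342, 1.524, -0, 1.275, -0.146], TCP at [161.541, 499.549, 226.741] pointing down, gripper open.
Joint ranges: [-2.53, 2.53], [-0.77, 2.02], [0.04, 2.7], [-1, 4.14], [0.28, 2.66], [-3.11, 3.11]. Speed limits (rad/s): [2.57, 2.57, 3.14, 3.14, 3.14, 3.14].

INTERFACE

Orientations are given as [roll, pitch, yaw] about the fixed x, y, z axes, in that order (R = Rz(yaw) Ry(pitch) Rx(roll)).
In Python, from plant import bot gives the robot as it stands. The module is installed in compiled form; this text tells all that it offers.
- The arm moves only by the shell command python3 -m crank 'ROWS'. ROWS is JSON, a list that holds one entry, the list of rows, each a list of 5 numbers: the opening, from 0 (shut) to 1 (fully open), then the shift along the tool's x, y, z in cm, then the turn about the tool's z in degrees. In form: [[[claw, x, y, z, turn], ...]]. A call has exactly 10 rows; each row is the pose to reach, as a shift and turn from the pose commanded when the call began, along the tool's axes at that moment; what a row does not reach only later rows make up. A row lasts 1/10 s, in which the tool goes at most 50 mm and 8.59 degrees, less where a joint would pass 70% of its speed; a pose out of reach is approached as far as the arm can. A call with a gripper value outside its range is refused whole. The fingers move at their own pace and stop on an object; the grip force is fixed at half the most. Time passes only in rows, so rows that repeat a pose let the fingers close, or fill a call up. It gives the time, the measured TCP pose, the force, the opening and the grip force at its end, in the units of the state.
- bot.get_obs(): the state, without advancing time (a new reading comes with each control period).
- bot.capture(name): name is "scene" or "side" or "wrist"; returns (picture, depth): 384x512x3 uint8, red, green, blue; 384x512 float32, mm along the optical axis (not along the pixel's ray), 0 where there is no reading.
- bot.calibration(name): a dict with "vertical_fov" (degrees; the focal length in pixels is half the picture's height over the tangent of half this angle, whatever the lens; pixels are square), "cx", "cy" (the principal point, pixels), "rvec" (rotation vector, rad) and "tvec" (3), from world to camera coordinates, as OpenCV has them; the wrist camera has in their place "tool_from_camera" (4x4, takes a point from camera to tool coordinates, whose origin is the TCP and whose axes are the flange's). Camera axes: x right, y down, z forward; pixel columns grow to the right and rows downward; lengths in mm; the calibration is good to about 2 mm. A picture is of the moment at which its call begins: read the wrist's pose just before it. calibration takes no time and is no camera call.
- bot.close_job(): hands the job in; it is judged then, once.
The state is a dict: "time": time; "joint_positions": joint angles; "dq": joint speeds; "tau": joint torques, N m; "tool_pos": TCP position; "tcp_rot": TCP orientation; "contact_force": force on the tool from outside, world axes, zero at the start; "moment": the same for the moment, N m; "grip_width": finger opening in mm; "finger_force": force on a finger pad.
Only numpy, scipy, OpenCV 4.12 (cv2) and the standard library are available. Lean on these libraries where they do the work, as an engineer would, in place of code of your own. Each camera call takes 0.05 s, during which the arm holds its last target. There are 200 camera calls.

## Working session

There is one attempt and no reset: what is moved stays moved. The work goes in short steps, Python scripts to look and compute and a shell command to move; the robot and the scene stay as the last step left them, time stands still between calls to the robot, and variables do not carry over. Pictures are saved under pics/ and viewed, at most 10 in all, crops included, and the job is handed in when it is done.

```bash
mkdir -p pics; cat > h.py <<'E'
import numpy as np, cv2
from plant import bot
from scipy.spatial.transform import Rotation as R
def cam(n):
    c=bot.calibration(n); f=192/np.tan(np.radians(c["vertical_fov"]/2))
    if "rvec" in c:
        T=np.eye(4);T[:3,:3]=cv2.Rodrigues(np.array(c["rvec"],float))[0];T[:3,3]=np.ravel(c["tvec"]);T=np.linalg.inv(T)
    else:
        o=bot.get_obs();B=np.eye(4);B[:3,:3]=R.from_euler('xyz',o["tcp_rot"]).as_matrix();B[:3,3]=o["tool_pos"]
        T=B@np.array(c["tool_from_camera"])
    return f,c["cx"],c["cy"],T
def shot(n,name):
    C=cam(n);p,d=bot.capture(n);cv2.imwrite(f"pics/{name}.png",p[:,:,::-1]);np.savez(f"pics/{name}.npz",p=p,d=d,f=C[0],cx=C[1],cy=C[2],T=C[3]);return p,d,C
def cloud(name):
    z=np.load(f"pics/{name}.npz");d=z['d'];v,u=np.mgrid[:384,:512]
    P=np.stack([(u-z['cx'])*d/z['f'],(v-z['cy'])*d/z['f'],d],-1)@z['T'][:3,:3].T+z['T'][:3,3];P[d==0]=np.nan
    return P
def crop(name,x0,y0,x1,y1,s,out):
    cv2.imwrite(f"pics/{out}.png",cv2.resize(cv2.imread(f"pics/{name}.png")[y0:y1,x0:x1],None,fx=s,fy=s,interpolation=cv2.INTER_CUBIC))
E
python3 - <<'E'
from h import *
import numpy as np
for n in("scene","side","wrist"):
    _,_,C=shot(n,n+"0");print(n,C[0],C[1],C[2],C[3][:3].round(2).tolist())
cv2.imwrite("pics/both0.png",np.vstack([cv2.imread(f"pics/{n}0.png") for n in("scene","side")])[:, :]) if 0 else None
o=bot.get_obs();print(o, bot.grip_point_offset)
print(R.from_euler('xyz',o["tcp_rot"]).as_matrix().round(3))
E
```

```text
scene 448.882167685041 257.0767418530317 187.78080608820693 [[-0.45, 0.8, -0.4, 947.48], [0.9, 0.39, -0.21, 329.54], [-0.01, -0.45, -0.89, 1009.36]]
side 388.26245869344814 254.03728592339897 195.75682051059405 [[1.0, 0.0, -0.03, 534.09], [0.03, -0.5, 0.87, -623.61], [-0.01, -0.87, -0.5, 524.55]]
wrist 299.1365843238525 253.28996222129598 194.0641957621437 [[0.31, 0.91, 0.28, 86.29], [0.95, -0.29, -0.09, 522.54], [-0.0, 0.29, -0.96, 385.91]]
{'time': 0.15, 'joint_positions': array([ 1.11198346e+00,  3.42581924e-01,  1.52478218e+00, -2.64793414e-05,
        1.27543288e+00, -1.45982969e-01]), 'dq': array([-0.00025167, -0.002094  , -0.00451849,  0.0012236 , -0.00150574,
       -0.00103511]), 'tau': array([ 1.15423292e-03, -4.31463718e+01, -2.44353282e+01,  7.18230195e-02,
        5.38987597e-02, -1.00389225e-04]), 'tool_pos': array([161.40934195, 499.24612506, 226.2000147 ]), 'tcp_rot': array([-3.14039745e+00, -1.50133062e-04,  2.82877039e+00]), 'contact_force': array([ 0.4617528 , -0.1533244 , -0.24325546]), 'moment': array([-0.03014566,  0.02892322, -0.00707989]), 'finger_force': 0.0, 'grip_width': 91.55548589395642} -18.8
[[-0.951  0.308 -0.001]
 [ 0.308  0.951 -0.001]
 [ 0.    -0.001 -1.   ]]
```

View pics/scene0.png

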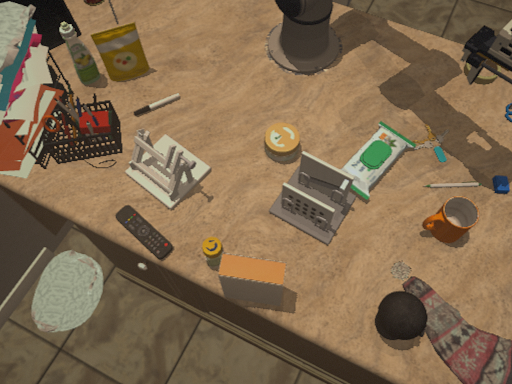

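View pics/side0.png

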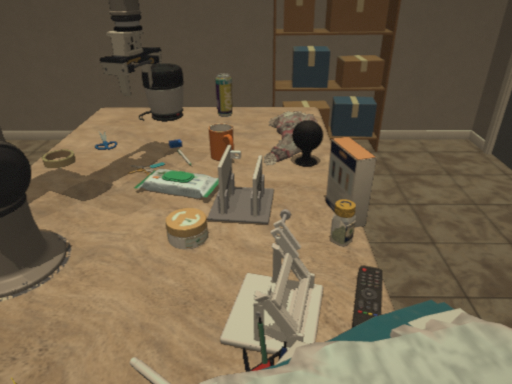

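```bash
python3 - <<'E'
from h import *
crop("scene0",110,115,370,255,3,"c1")
P=cloud("scene0")
for u,v in [(325,170),(313,160),(345,178),(348,186),(308,210),(303,193),(128,172),(166,203),(210,171),(168,136),(207,195),(211,200),(282,137),(212,245),(272,208),(329,240),(252,262)]:
    print((u,v),P[v,u].round(0))
P=cloud("side0")
print('side')
for u,v in [(284,214),(345,205),(187,218),(228,150),(228,180),(258,162),(236,155),(212,217),(267,220),(224,340),(322,285)]:
    print((u,v),P[v,u].round(0))
E
```

```text
(325, 170) [439. 239. 120.]
(313, 160) [435. 206. 135.]
(345, 178) [442. 287. 128.]
(348, 186) [443. 299. 101.]
(308, 210) [517. 237.  54.]
(303, 193) [512. 217. 116.]
(128, 172) [ 603. -219.   12.]
(166, 203) [634. -87.  12.]
(210, 171) [502. -38.  -1.]
(168, 136) [ 464. -185.   12.]
(207, 195) [565. -12.  -3.]
(211, 200) [573.   4.  -3.]
(282, 137) [358.  97.  51.]
(212, 245) [701.  89.  93.]
(272, 208) [531. 152.  11.]
(329, 240) [545. 308.   9.]
(252, 262) [719. 196. 175.]
side
(284, 214) [568. -37. 148.]
(345, 205) [702.  78.  98.]
(187, 218) [361.  91.  55.]
(228, 150) [441. 264. 143.]
(228, 180) [441. 235.  74.]
(258, 162) [516. 244. 119.]
(236, 155) [437. 553.   0.]
(212, 217) [406. 160.  13.]
(267, 220) [538. 148.  12.]
(224, 340) [ 469. -202.   14.]
(322, 285) [640. -77.  17.]
```

View pics/c1.png

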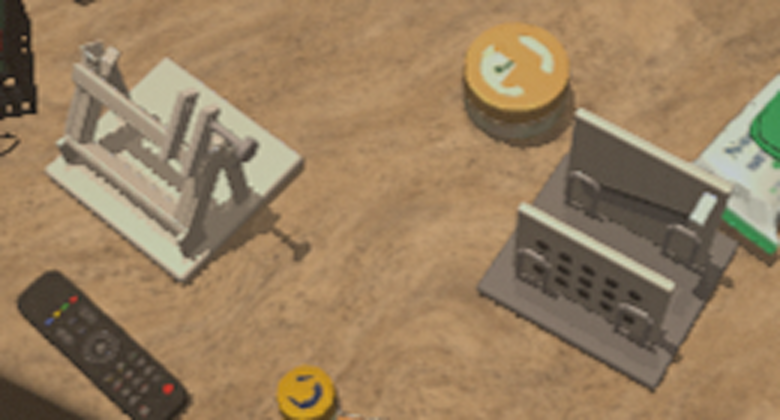

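```bash
python3 - <<'E'
from h import *
for n in("scene0","side0"):
    P=cloud(n).reshape(-1,3);P=P[~np.isnan(P[:,0])]
    print(n)
    def box(nm,lo,hi):
        Q=P[((P>lo)&(P<hi)).all(1)]
        r=cv2.minAreaRect(Q[:,:2].astype(np.float32));print(nm,len(Q),np.round(r[0],1),np.round(r[1],1),round(r[2],2),'zmax',np.percentile(Q[:,2],[50,99]).round(1))
    box("base",[430,-260,8],[680,-30,22])
    box("rackfloor",[360,120,7],[600,330,18])
    box("blade top",[400,140,132],[470,330,160])
    box("blade mid",[400,140,80],[470,330,130])
    box("holed top",[490,140,105],[560,330,130])
    box("slicer top",[400,-280,115],[680,0,200])
    Q=P[((P>[430,150,75])&(P<[470,320,160])).all(1)]
    l=cv2.fitLine(Q[:,:2].astype(np.float32),cv2.DIST_HUBER,0,.01,.01).ravel();print('line',l,np.degrees(np.arctan2(l[1],l[0])))
E
```

```text
scene0
base 2049 [ 578.1 -138.8] [166.6 208.2] 76.9 zmax [13.9 18.8]
rackfloor 1834 [458.6 217.4] [206.2 178.3] 83.67 zmax [10.5 17.3]
blade top 284 [433.6 240.2] [129.3  11.9] 84.22 zmax [139.3 143.8]
blade mid 617 [449.7 239.6] [129.4  32.3] 86.07 zmax [109.6 129.6]
holed top 310 [513.6 231. ] [129.3  10.8] 84.93 zmax [114.2 118.7]
slicer top 370 [ 553.9 -153.1] [259.5  44.3] 81.27 zmax [141.1 155. ]
line [9.8135769e-02 9.9517304e-01 4.3758310e+02 2.3960345e+02] 84.368164
side0
base 3828 [ 579.5 -144.3] [167.4 207. ] 77.23 zmax [16.9 19.2]
rackfloor 1447 [454.6 232.1] [165.6 191.7] 84.62 zmax [13.1 16.7]
blade top 134 [435.7 233.1] [129.4   9.4] 84.31 zmax [142.3 144.1]
blade mid 321 [447.9 232. ] [130.6  26.1] 80.17 zmax [111.1 129.8]
holed top 133 [515.4 226.5] [133.7   9.2] 84.37 zmax [117.2 119.5]
slicer top 673 [ 553.6 -155.8] [252.6  43.7] 78.61 zmax [138.8 158.9]
line [1.1241058e-01 9.9366182e-01 4.3918576e+02 2.2771925e+02] 83.5457
```

```bash
python3 -m crank '[[[0.6,-4,-1.2,0,-2],[0.6,-8,-2.5,0,-6],[0.6,-12,-4,0,-12.2],[0.6,-16.5,-5.2,0,-12.2],[0.6,-21,-6.6,0,-12.2],[0.6,-25,-8,0,-12.2],[0.6,-29,-9.2,0,-12.2],[0.6,-32.5,-10.2,0,-12.2],[0.6,-34.8,-10.9,0,-12.2],[0.6,-34.8,-10.9,0,-12.2]]]'
python3 - <<'E'
from h import *
shot("wrist","w1")
o=bot.get_obs();print(o["tool_pos"],o["tcp_rot"])
P=cloud("w1").reshape(-1,3);P=P[~np.isnan(P[:,0])]
def box(nm,lo,hi):
    Q=P[((P>lo)&(P<hi)).all(1)]
    if len(Q)>5:
        r=cv2.minAreaRect(Q[:,:2].astype(np.float32));print(nm,len(Q),np.round(r[0],1),np.round(r[1],1),round(r[2],2),'z',np.percentile(Q[:,2],[1,50,99]).round(1))
box("top",[400,140,136],[470,330,160])
box("eyetop",[445,250,118],[490,330,135])
E
```

```text
time: 1.15
tool_pos: [461.3, 286.7, 226.1]
tcp_rot: [-3.141, 0.0, 3.038]
contact_force: [0.2, 0.7, 0.1]
grip_width: 54.8
finger_force: 0.0
[459.7775756  287.78941603 226.1311531 ] [-3.14123229e+00 -1.03639035e-03  3.03910267e+00]
top 1842 [434.1 237. ] [129.8   9.5] 84.62 z [136.4 143.6 145.2]
eyetop 274 [458.  287.7] [ 9.8 22.1] 84.51 z [129.4 130.9 132.3]
```

View pics/w1.png

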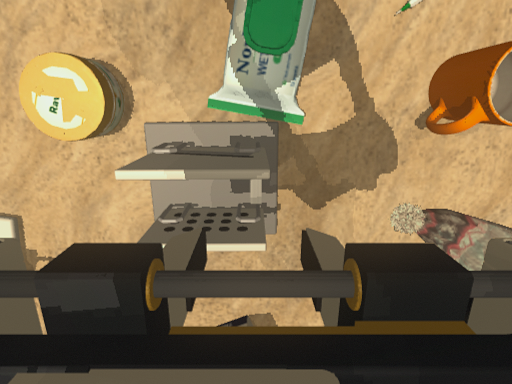

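```bash
python3 -m crank '[[[0.5,-0.1,0,3.5,-0.5],[0.5,-0.1,0,7,-0.5],[0.5,-0.1,0,9.5,-0.5],[0.5,-0.1,0,10.7,-0.5],[0.5,-0.1,0,11.3,-0.5],[0.5,-0.1,0,11.3,-0.5],[0,-0.1,0,11.3,-0.5],[0,-0.1,0,11.3,-0.5],[0,-0.1,0,11.3,-0.5],[0,-0.1,0,11.3,-0.5]]]'; python3 -m crank '[[[0,0,0,0,0],[0,0,0,0,0],[0,0,0,0,0],[0,0,0,-0.5,0],[0,0,0,-1.5,0],[0,0,0,-2.5,0],[0,0,0,-3.5,0],[0,0,0,-4.5,0],[0,0,0,-5,0],[0,0,0,-5,0]]]'
python3 - <<'E'
from h import *
shot("side","s1");crop("s1",160,80,340,240,4,"s1c")
E
```

```text
time: 2.2
tool_pos: [460.4, 288.7, 114.3]
tcp_rot: [3.141, 0.001, 3.05]
contact_force: [0.1, 0.2, -0.2]
grip_width: 18.3
finger_force: 0.0
time: 3.2
tool_pos: [460.5, 288.9, 164.8]
tcp_rot: [3.141, 0.002, 3.051]
contact_force: [-0.6, 0.8, -2.8]
grip_width: 9.8
finger_force: 30.0
```

View pics/s1c.png

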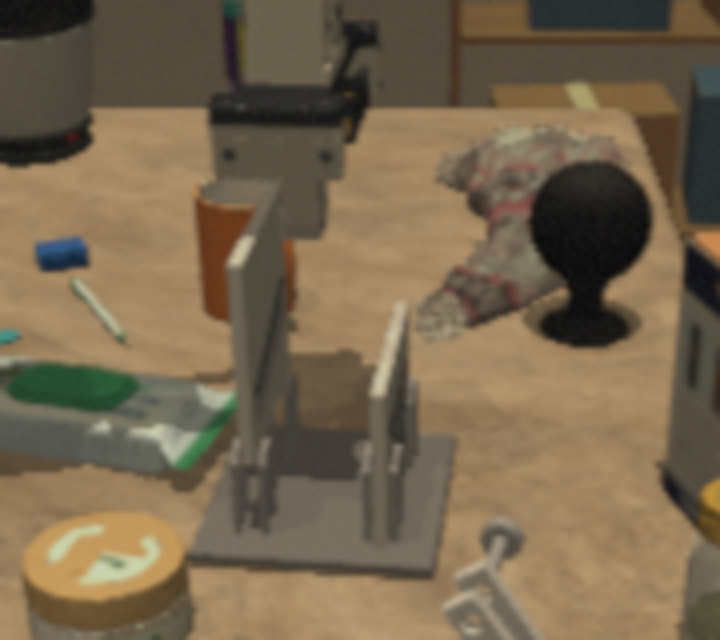

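```bash
python3 -m crank '[[[0,0.8,0,-0.1,0],[0,1.6,0,-0.2,0],[0,2.4,0,-0.2,0],[0,3.2,0,-0.2,0],[0,4,0,-0.1,0],[0,4.8,0,0.1,0],[0,5.6,0,0.3,0],[0,6.4,0,0.6,0],[0,7,0,0.8,0],[0,7,0,0.8,0]]]'
python3 - <<'E'
from h import *
shot("side","s2")
z=cloud("s2").reshape(-1,3);P=z[~np.isnan(z[:,0])]
# plate-frame: y axis
y=np.array([.094,.9956,0]);x=np.array([.9956,-.094,0]);o=np.array([434.1,237,0])
q=np.c_[(P-o)@x,(P-o)@y,P[:,2]]
Q=q[(abs(q[:,1])<60)&(q[:,2]>75)&(q[:,2]<200)&(q[:,0]>-120)&(q[:,0]<30)]
for a in range(-60,41,25):
    S=Q[(Q[:,1]>a)&(Q[:,1]<a+20)]
    l=cv2.fitLine(S[:,[0,2]].astype(np.float32),cv2.DIST_HUBER,0,.01,.01).ravel();print(a,len(S),l.round(2),np.degrees(np.arctan2(-l[0],l[1])).round(1),S.max(0).round(),S.min(0).round())
crop("s2",160,80,340,240,4,"s2c")
E
```

```text
time: 4.25
tool_pos: [389.2, 295.0, 155.2]
tcp_rot: [-3.141, -0.001, 3.051]
contact_force: [1.2, 0.1, 0.7]
grip_width: 9.4
finger_force: 30.7
-60 199 [  0.6   -0.8  -35.36 125.13] -143.4 [  2. -40. 172.] [-75. -60.  75.]
-35 183 [  0.6   -0.8  -36.06 125.93] -143.1 [  3. -15. 171.] [-75. -35.  75.]
-10 173 [  0.6   -0.8  -34.85 124.43] -143.3 [  2.  10. 172.] [-73. -10.  75.]
15 279 [  0.42  -0.91 -33.99 135.62] -155.4 [  2.  35. 199.] [-74.  15.  75.]
40 181 [  0.59  -0.81 -32.41 121.89] -144.2 [  2.  60. 188.] [-75.  40.  75.]
```

View pics/s2c.png

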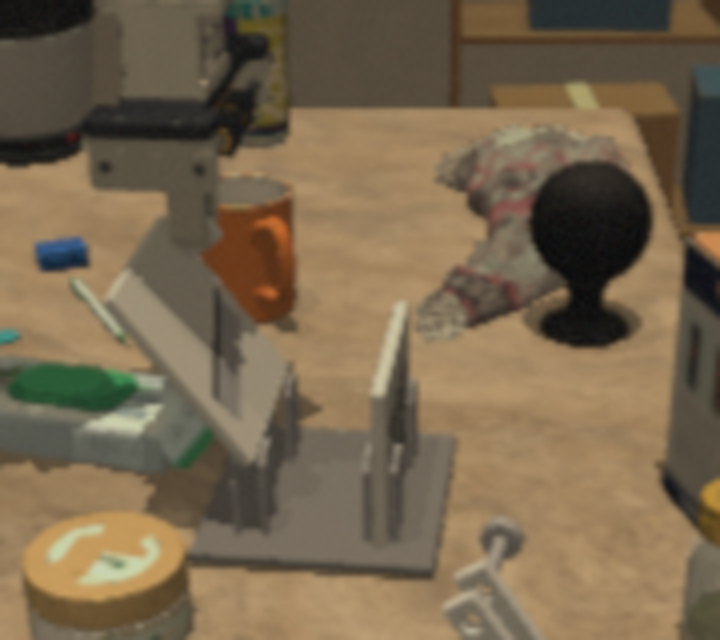

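```bash
cat > fit.py <<'E'
from h import *
from scipy.optimize import minimize
# slicer model: base top + stop etc. ; fit (x,y,yaw) so that points z in 12..20 lie in 150x165 rect, using white mask
for n in("scene0","side0"):
    d=np.load(f"pics/{n}.npz");P=cloud(n);p=d['p'].astype(int)
    m=(P[...,2]>9)&(P[...,2]<22)&(P[...,0]>440)&(P[...,0]<680)&(P[...,1]>-270)&(P[...,1]<-30)&((p[...,0]-p[...,2])<45)&(p.sum(-1)>330)
    k,l,s,c=cv2.connectedComponentsWithStats(cv2.morphologyEx(m.astype(np.uint8),cv2.MORPH_OPEN,np.ones((3,3))))
    i=1+np.argmax(s[1:,4]); Q=P[l==i]
    r=cv2.minAreaRect(Q[:,:2].astype(np.float32));print(n,len(Q),s[i],np.round(r[0],1),np.round(r[1],1),round(r[2],2),np.median(Q[:,2]))
    # pin head: points z>130 with largest y
    A=P.reshape(-1,3);A=A[~np.isnan(A[:,0])];A=A[(A[:,2]>125)&(A[:,2]<175)&(A[:,0]>430)&(A[:,0]<680)&(A[:,1]>-260)&(A[:,1]<0)]
    H=A[A[:,1]>A[:,1].max()-10];print('pin',len(H),H.mean(0).round(1),H.max(0).round(1),H.min(0).round(1))
    # bars: project on PCA
    a=np.radians(r[2] if r[2]>45 else r[2]+90)
    print('tops by y'); 
    for y0 in range(-250,0,20):
        B=A[(A[:,1]>=y0)&(A[:,1]<y0+20)]
        if len(B): print(y0,len(B),B[:,0].min().round(),B[:,0].max().round(),B[:,2].max().round())
E
python3 fit.py
```

```text
scene0 513 [126 168  50  40 513] [ 610.8 -146.3] [163.8  26.8] 77.03 13.811364015917889
pin 46 [569.6 -27.6 147.2] [578.6 -23.2 154. ] [559.8 -32.6 133.6]
tops by y
-110 55 543.0 575.0 157.0
-90 76 542.0 580.0 155.0
-70 76 548.0 577.0 157.0
-50 32 561.0 578.0 154.0
-30 37 560.0 579.0 154.0
side0 1845 [ 221  274   55   75 1845] [ 509.1 -129.8] [163.4  65.7] 78.44 16.876542502343398
pin 76 [570.3 -36.2 149.5] [580.2 -29.7 156. ] [560.5 -39.5 137.5]
tops by y
-110 228 544.0 579.0 160.0
-90 156 549.0 586.0 160.0
-70 20 549.0 569.0 155.0
-50 89 561.0 580.0 156.0
-30 1 566.0 566.0 154.0
```

```bash
python3 -m crank '[[[0,0,0,-1.5,0],[0,0,0,-3.5,0],[0,0,0,-6,0],[0,-0.3,-1,-8,0],[0,-1,-3,-8.5,1],[0,-2.2,-5.7,-8.5,2],[0,-3.4,-8.7,-8.5,3],[0,-4.6,-11.7,-8.5,4],[0,-5.8,-14.7,-8.5,5],[0,-7,-17.7,-8.5,6.9]]]'; python3 -m crank '[[[0,-1.4,-2.8,0,0],[0,-2.8,-5.5,0,0],[0,-4.4,-8.4,0,0],[0,-6,-11.2,0,0],[0,-7.4,-13.8,0.2,0],[0,-8.4,-15.7,0.5,0],[0,-8.9,-16.5,0.8,0],[0,-9.1,-16.8,1,0],[0,-9.1,-16.8,1,0],[0,-9.1,-16.8,1,0]]]'
cat > look.py <<'E'
import sys
from h import *
n=sys.argv[1]
u=np.array([.213,.977,0]);X=np.array([.977,-.213,0])
o=bot.get_obs();t=o["tool_pos"];print('tool',(t@X).round(1),(t@u).round(1),t[2].round(1),o["tcp_rot"])
for c in("scene","side","wrist"): shot(c,c+n)
E
python3 look.py 3
python3 - <<'E'
from h import *
crop("side3",200,120,360,240,5,"s3c")
E
```

```text
time: 5.3
tool_pos: [443.2, 111.3, 240.0]
tcp_rot: [-3.142, -0.003, 2.929]
contact_force: [0.6, 0.9, -1.9]
grip_width: 9.8
finger_force: 30.7
time: 6.3
tool_pos: [497.3, -69.9, 230.6]
tcp_rot: [3.141, -0.001, 2.931]
contact_force: [-0.7, 0.3, -2.2]
grip_width: 9.9
finger_force: 30.7
tool 500.8 37.6 230.6 [ 3.14098918e+00 -8.77675147e-04  2.93089543e+00]
```

View pics/side3.png

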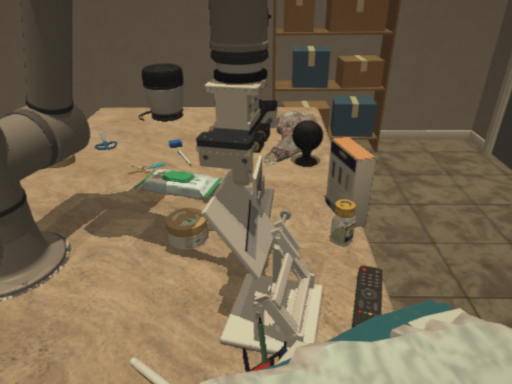

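```bash
cat >> h.py <<'E'
u=np.array([.213,.977,0]);X=np.array([.977,-.213,0])
def deck(P,O=(607.6,-15.6,45)):
    q=np.stack([P@X,P@u,P[...,2]],-1)-O; c,s=np.cos(np.radians(35)),np.sin(np.radians(35))
    return np.stack([q[...,0]*c+q[...,2]*s,q[...,1],-q[...,0]*s+q[...,2]*c],-1)
E
python3 - <<'E'
from h import *
tiles=[]
for n in("scene3","side3"):
    D=deck(cloud(n)); F=D.reshape(-1,3);F=F[~np.isnan(F[:,0])]
    Q=F[(abs(F[:,0])<25)&(abs(F[:,1])<75)&(F[:,2]>150)&(F[:,2]<225)&(F[:,1]<35)]
    # plane fit x = a + b y + c z robust
    A=np.c_[np.ones(len(Q)),Q[:,1:]];w=np.ones(len(Q),bool)
    for _ in range(10):
        k=np.linalg.lstsq(A[w],Q[w,0],rcond=None)[0];w=abs(Q[:,0]-A@k)<2.5
    print(n,len(Q),w.sum(),'plane',k.round(3),'deg',np.degrees(k[1:]).round(1))
    G=F[(abs(F[:,0]-(np.c_[np.ones(len(F)),F[:,1:]]@k))<4)&(F[:,2]>95)&(F[:,1]>-80)&(F[:,1]<60)]
    print(' plate y',np.percentile(G[:,1],[.5,1,5]).round(1),'z',np.percentile(G[:,2],[.5,1,99,99.5]).round(1))
    for y0 in(-50,-25,0,20):
        g=G[(G[:,1]>y0)&(G[:,1]<y0+10)];print('  y',y0,'zlo,hi',g[:,2].min().round(1),g[:,2].max().round(1))
    # slicer: hist image in deck yz, within x -15..40
    S=F[(abs(F[:,1])<120)&(F[:,2]>-20)&(F[:,2]<240)&(F[:,0]>-25)&(F[:,0]<40)]
    im=np.zeros((260,240,3),np.uint8);im[(239-S[:,2]).astype(int),(120-S[:,1]).astype(int)]=cv2.applyColorMap(((S[:,0]+25)*255/65).astype(np.uint8).reshape(-1,1),cv2.COLORMAP_JET)[:,0]
    # xz view
    S2=F[(abs(F[:,1])<120)&(F[:,2]>-20)&(F[:,2]<240)&(F[:,0]>-60)&(F[:,0]<60)]
    i2=np.zeros((260,120,3),np.uint8);i2[(239-S2[:,2]).astype(int),(S2[:,0]+60).astype(int)]=cv2.applyColorMap(((S2[:,1]+120)*255/240).astype(np.uint8).reshape(-1,1),cv2.COLORMAP_JET)[:,0]
    tiles+=[im,i2]
cv2.imwrite("pics/deckview.png",cv2.resize(np.hstack(tiles),(792,286),interpolation=cv2.INTER_NEAREST) if 0 else np.vstack([cv2.resize(np.hstack(tiles[:2]),None,fx=1.15*2/2*1,fy=1.15),cv2.resize(np.hstack(tiles[2:]),None,fx=1.15,fy=1.15)]))
for n in("scene0","side0"):
    F=deck(cloud(n)).reshape(-1,3);F=F[~np.isnan(F[:,0])]
    def b(nm,lo,hi):
        q=F[((F>lo)&(F<hi)).all(1)]
        if len(q)>8: print(n,nm,len(q),'lo',np.percentile(q,3,0).round(1),'hi',np.percentile(q,97,0).round(1))
    b('rail-y',[-25,-95,10],[25,-55,70]);b('rail+y',[-25,55,10],[25,95,70]);b('ears',[0,30,85],[45,75,140]);b('crossbar',[0,-40,45],[30,30,85]);b('pinhead',[0,80,80],[45,125,140]);b('stop',[-25,-50,-25],[25,50,20])
E
```

```text
scene3 785 725 plane [ 1.1763e+01  4.0000e-03 -1.5000e-02] deg [ 0.2 -0.9]
 plate y [-61.3 -60.3 -56.1] z [106.8 108.7 224.6 227.3]
  y -50 zlo,hi 108.5 230.9
  y -25 zlo,hi 109.3 202.5
  y 0 zlo,hi 110.1 206.6
  y 20 zlo,hi 110.3 199.0
side3 2023 1863 plane [ 1.6197e+01  5.0000e-03 -1.8000e-02] deg [ 0.3 -1. ]
 plate y [-66.5 -66.1 -64.5] z [106.8 109.8 238.  238.3]
  y -50 zlo,hi 109.7 238.4
  y -25 zlo,hi 109.8 238.4
  y 0 zlo,hi 109.2 238.6
  y 20 zlo,hi 109.2 238.6
scene0 rail-y 125 lo [-10.9 -69.2  11.9] hi [ 15.  -55.3  68.4]
scene0 rail+y 230 lo [-21.6  58.4  12.6] hi [20.5 76.1 69.4]
scene0 ears 186 lo [10.5 41.  86.5] hi [ 27.7  71.6 118.6]
scene0 crossbar 176 lo [  8.6 -37.3  56.5] hi [17.2 28.2 72.5]
scene0 pinhead 77 lo [ 12.8  82.5 100.9] hi [ 28.1 112.7 116.3]
scene0 stop 248 lo [-10.3 -46.4  -7.6] hi [ 8.3 46.5  1.8]
side0 rail-y 706 lo [-22.6 -74.6  12.1] hi [ 18.2 -58.4  68.9]
side0 rail+y 243 lo [-23.9  55.3  11.7] hi [22.8 68.8 68.6]
side0 ears 351 lo [14.7 36.  85.6] hi [ 30.6  66.3 119. ]
side0 crossbar 284 lo [ 12.7 -38.   57.9] hi [19.7 27.4 73. ]
side0 pinhead 99 lo [15.8 83.8 99.8] hi [ 32.3 106.6 117.3]
side0 stop 476 lo [-24.  -45.  -17.2] hi [11.4 46.7  1.3]
```

View pics/deckview.png

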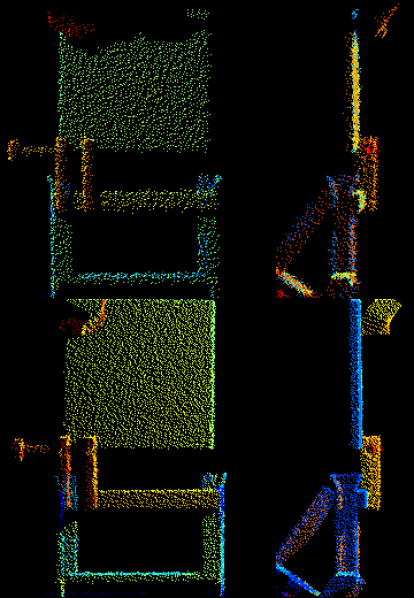

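```bash
python3 -m crank '[[[0,0.25,0,0.2,0],[0,0.5,0,0.36,0],[0,0.2,0,0.8,0],[0,-0.1,0,1.2,0],[0,-0.4,0,1.6,0],[0,-0.7,0,2.1,0],[0,-1,0,2.5,0],[0,-1.2,0,2.8,0],[0,-1.45,0,3.15,0],[0,-1.45,0,3.15,0]]]'; python3 look.py 4
cat > meas.py <<'E'
import sys
from h import *
k0=sys.argv[1]
for n,bx,by in(("scene"+k0,-.7,3.3),("side"+k0,2.5,-1.9)):
    F=deck(cloud(n)).reshape(-1,3);F=F[~np.isnan(F[:,0])]-[bx,by,.5]
    zl=float(sys.argv[2]);Q=F[(abs(F[:,0]-4.5)<14)&(abs(F[:,1])<35)&(F[:,2]>zl)&(F[:,2]<zl+60)]
    A=np.c_[np.ones(len(Q)),Q[:,1],Q[:,2]-zl];w=np.ones(len(Q),bool)
    for _ in range(10):
        k=np.linalg.lstsq(A[w],Q[w,0],rcond=None)[0];w=abs(Q[:,0]-A@k)<2.5
    print(n,w.sum(),'face x at zl',k[0].round(2),'slopes deg',np.degrees(k[1:]).round(1))
    G=F[(abs(F[:,0]-(np.c_[np.ones(len(F)),F[:,1],F[:,2]-zl]@k))<4)&(F[:,2]>zl-10)&(abs(F[:,1])<80)]
    print(' y lo/hi',np.percentile(G[:,1],[.7,99.3]).round(1),'z top at y',[(y,G[(abs(G[:,1]-y)<6),2].max().round(1)) for y in(-50,-30,-10,10)])
E
python3 meas.py 4 100
```

```text
time: 7.45
tool_pos: [511.6, -73.7, 198.8]
tcp_rot: [3.141, -0.001, 2.93]
contact_force: [-2.3, 1.3, 0.4]
grip_width: 9.8
finger_force: 30.8
tool 515.6 36.9 198.8 [ 3.14107810e+00 -1.35947258e-03  2.92991435e+00]
scene4 525 face x at zl 3.85 slopes deg [ 0.4 -0.9]
 y lo/hi [-65.4  63.4] z top at y [(-50, np.float64(190.0)), (-30, np.float64(163.8)), (-10, np.float64(169.7)), (10, np.float64(165.2))]
side4 862 face x at zl 4.75 slopes deg [ 0.3 -1. ]
 y lo/hi [-65.6  60.8] z top at y [(-50, np.float64(205.1)), (-30, np.float64(204.9)), (-10, np.float64(204.8)), (10, np.float64(204.6))]
```

```bash
python3 -m crank '[[[0,-0.3,0,0.4,0],[0,-0.55,0,0.8,0],[0,-0.85,0,1.2,0],[0,-1.1,0,1.6,0],[0,-1.4,0,2,0],[0,-1.7,0,2.4,0],[0,-1.95,0,2.8,0],[0,-2.25,0,3.2,0],[0,-2.25,0,3.2,0],[0,-2.25,0,3.2,0]]]'; python3 look.py 5;python3 meas.py 5 85
```

```text
time: 8.6
tool_pos: [533.9, -78.8, 167.0]
tcp_rot: [-3.141, -0.0, 2.93]
contact_force: [-1.5, -0.7, -2.8]
grip_width: 9.6
finger_force: 30.6
tool 538.4 36.7 167.0 [-3.14149785e+00 -2.39641835e-04  2.93006866e+00]
scene5 266 face x at zl 3.67 slopes deg [ 1.4 -0.9]
 y lo/hi [-71.   71.8] z top at y [(-50, np.float64(145.5)), (-30, np.float64(119.8)), (-10, np.float64(128.3)), (10, np.float64(119.9))]
side5 863 face x at zl 4.27 slopes deg [ 0.8 -0.8]
 y lo/hi [-72.4  57.7] z top at y [(-50, np.float64(164.8)), (-30, np.float64(165.0)), (-10, np.float64(165.2)), (10, np.float64(165.2))]
```

```bash
python3 -m crank '[[[0,-0.25,0,0.35,0],[0,-0.5,0,0.7,0],[0,-0.5,0,0.7,0],[0,-0.5,0,0.7,0],[0.4,-0.5,0,0.7,0],[0.4,-0.5,0,0.7,0],[0.4,-0.5,0,0.7,0],[0.4,-0.5,0,0.7,0],[0.4,-0.5,0,0.7,0],[0.4,-0.5,0,0.7,0]]]'; python3 look.py 6;python3 meas.py 6 75
```

```text
time: 9.75
tool_pos: [538.8, -79.8, 160.3]
tcp_rot: [3.142, 0.0, 2.93]
contact_force: [0.2, 1.2, -0.0]
grip_width: 36.3
finger_force: 0.0
tool 543.4 36.8 160.3 [3.14150104e+00 3.08045601e-04 2.93009692e+00]
scene6 266 face x at zl 1.28 slopes deg [ 1.  -0.2]
 y lo/hi [-71.6  72.5] z top at y [(-50, np.float64(107.9)), (-30, np.float64(118.1)), (-10, np.float64(119.4)), (10, np.float64(112.9))]
side6 813 face x at zl 2.45 slopes deg [ 0.5 -1.8]
 y lo/hi [-72.6  51.9] z top at y [(-50, np.float64(130.9)), (-30, np.float64(130.6)), (-10, np.float64(130.4)), (10, np.float64(130.5))]
```

```bash
python3 -m crank '[[[0.4,0,0,-2,0],[0.4,0,0,-4.5,0],[0.3,0,0,-6,0],[0,-0.5,2.5,-6,0],[0,-1.2,6,-6,0],[0,-1.85,9,-6,0],[0,-1.85,10.3,-4,0],[0,-1.85,10.3,-1,0],[0,-1.85,10.3,1.5,0],[0,-1.85,10.3,2.2,0]]]'; python3 -m crank '[[[0,0,0,0,0],[0,0,-0.4,0,0],[0,0,-0.8,0,0],[0,0,-1.2,0,0],[0,0,-1.6,0,0],[0,0,-1.8,0,0],[0,0,-2,0,0],[0,0,-2.2,0,0],[0,0,-2.2,0,0],[0,0,-2.2,0,0]]]'; python3 look.py 7;python3 meas.py 7 75; python3 - <<'E'
from h import *
a=cv2.imread("pics/scene7.png")[115:215,110:260];b=cv2.imread("pics/side7.png")[190:310,200:350]
f=lambda i:cv2.resize(i,(600,int(600*i.shape[0]/i.shape[1])),interpolation=cv2.INTER_CUBIC)
cv2.imwrite("pics/v7.png",cv2.resize(np.hstack([cv2.resize(f(a),(400,267)),cv2.resize(f(b),(400,320))[:267]]),(800,267)))
E
```

```text
time: 10.9
tool_pos: [576.8, 17.4, 135.4]
tcp_rot: [-3.141, -0.005, 2.93]
contact_force: [-0.0, -0.5, 0.3]
grip_width: 0.6
finger_force: 0.0
time: 11.9
tool_pos: [573.8, -4.4, 138.2]
tcp_rot: [3.141, -0.0, 2.93]
contact_force: [-0.8, 0.0, 0.3]
grip_width: 0.3
finger_force: 0.0
tool 561.6 117.9 138.2 [ 3.14144497e+00 -1.05533428e-04  2.93001025e+00]
scene7 70 face x at zl 1.9 slopes deg [-0.2 -3.3]
 y lo/hi [-71.5  71.6] z top at y [(-50, np.float64(130.8)), (-30, np.float64(131.0)), (-10, np.float64(72.5)), (10, np.float64(100.2))]
side7 812 face x at zl 2.44 slopes deg [ 0.6 -1.8]
 y lo/hi [-73.1  59.7] z top at y [(-50, np.float64(131.4)), (-30, np.float64(130.9)), (-10, np.float64(130.1)), (10, np.float64(130.2))]
```

View pics/v7.png

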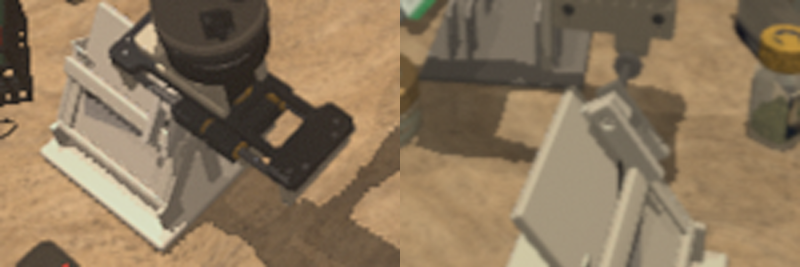

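```bash
python3 -m crank '[[[0,0,-0.2,0,0],[0,0,-0.4,0,0],[0,0,-0.6,0,0],[0,0,-0.8,0,0],[0,0,-1,0,0],[0,0,-1.2,0,0],[0,0,-1.4,0,0],[0,0,-1.6,0,0],[0,0,-1.8,0,0],[0,0,-2,0,0]]]';python3 -m crank '[[[0,0,-0.2,0,0],[0,0,-0.4,0,0],[0,0,-0.6,0,0],[0,0,-0.8,0,0],[0,0,-1,0,0],[0,0,-1.1,0,0],[0,0,-1.2,0,0],[0,0,-1.3,0,0],[0,0,-1.4,0,0],[0,0,-1.4,0,0]]]'; python3 look.py 8;python3 - <<'E'
from h import *
for n,b in(("scene8",[-.7,3.3,.5]),("side8",[2.5,-1.9,.5])):
    F=deck(cloud(n)).reshape(-1,3);F=F[~np.isnan(F[:,0])]-b
    q=F[((F>[8,69,95])&(F<[32,115,121])).all(1)];print(n,len(q),np.percentile(q,[5,95],0).round(1).tolist() if len(q) else '')
E
```

```text
time: 13.05
tool_pos: [569.5, -24.1, 138.2]
tcp_rot: [3.141, -0.0, 2.93]
contact_force: [-1.3, 2.1, -0.0]
grip_width: 0.3
finger_force: 1.3
time: 14.05
tool_pos: [566.7, -37.9, 138.2]
tcp_rot: [-3.141, 0.0, 2.93]
contact_force: [-2.0, 3.0, -0.2]
grip_width: 0.4
finger_force: 0.9
tool 561.8 83.7 138.2 [-3.14148241e+00  1.10830385e-04  2.92996378e+00]
scene8 8 [[24.2, 97.6, 97.2], [30.6, 112.3, 112.5]]
side8 84 [[16.5, 74.4, 100.2], [30.8, 95.0, 118.8]]
```

```bash
python3 -m crank '[[[0,0,-0.05,0,0],[0,0,-0.1,0,0],[0,0,-0.15,0,0],[0,0,-0.2,0,0],[0,0,-0.25,0,0],[0,0,-0.3,0,0],[0,0,-0.35,0,0],[0,0,-0.4,0,0],[0,0,-0.4,0,0],[0,0,-0.4,0,0]]]'; python3 -m crank '[[[0,0,-0.05,0,0],[0,0,-0.1,0,0],[0,0,-0.15,0,0],[0,0,-0.2,0,0],[0,0,-0.25,0,0],[0,0,-0.3,0,0],[0,0,-0.3,0,0],[0,0,-0.3,0,0],[0,0,-0.3,0,0],[0,0,-0.3,0,0]]]'
```

```text
time: 15.2
tool_pos: [565.9, -41.7, 138.2]
tcp_rot: [-3.142, 0.0, 2.93]
contact_force: [0.0, 1.7, -1.1]
grip_width: 0.3
finger_force: 1.0
time: 16.2
tool_pos: [565.4, -43.8, 138.2]
tcp_rot: [3.14, 0.0, 2.93]
contact_force: [1.1, 6.0, -0.4]
grip_width: 0.1
finger_force: 2.9
```

```bash
python3 -m crank '[[[0,0,-0.05,0,0],[0,0,-0.1,0,0],[0,0,-0.1,0,0],[0,0,-0.15,0,0],[0,0,-0.15,0,0],[0,0,-0.2,0,0],[0,0,-0.2,0,0],[0,0,-0.2,0,0],[0,0,-0.2,0,0],[0,0,-0.2,0,0]]]'
```

```text
time: 17.2
tool_pos: [565.4, -44.0, 138.3]
tcp_rot: [3.137, 0.0, 2.93]
contact_force: [4.1, 13.3, -0.5]
grip_width: 0.7
finger_force: 6.4
```

Stiff stop: it moved only 0.2 mm while the force rose to 14 N. I'll back off and check.

```bash
python3 -m crank '[[[0,0,1,0,0],[0,0,3,0,0],[0,0,5,0,0],[0,0,6,-2,0],[0,0,6,-5,0],[0,0,6,-9,0],[0,3,8,-12,0],[0,7,10,-14,0],[0,11,12,-14,0],[0,13,12,-14,0]]]'; python3 look.py 9; python3 meas.py 9 75; python3 - <<'E'
from h import *
for n,b in(("scene9",[-.7,3.3,.5]),("side9",[2.5,-1.9,.5])):
    F=deck(cloud(n)).reshape(-1,3);F=F[~np.isnan(F[:,0])]-b
    for nm,lo,hi in(("pin",[8,69.5,95],[32,115,121]),("ears",[10,36,80],[34,69,125])):
        q=F[((F>lo)&(F<hi)).all(1)];print(n,nm,len(q),np.percentile(q,[3,97],0).round(1).tolist() if len(q) else '')
a=cv2.imread("pics/scene9.png")[125:205,120:220];b=cv2.imread("pics/side9.png")[195:355,200:400]
cv2.imwrite("pics/v9.png",np.hstack([cv2.resize(i,(400,320),interpolation=cv2.INTER_CUBIC) for i in(a,b)]))
E
```

```text
time: 18.2
tool_pos: [460.8, 99.7, 279.3]
tcp_rot: [3.142, 0.002, 2.932]
contact_force: [1.3, -0.3, 0.8]
grip_width: 0.3
finger_force: 0.0
tool 429.0 195.6 279.3 [3.14155372e+00 1.58210572e-03 2.93201870e+00]
scene9 427 face x at zl 1.72 slopes deg [ 0.9 -1.7]
 y lo/hi [-70.4  72.6] z top at y [(-50, np.float64(130.5)), (-30, np.float64(130.5)), (-10, np.float64(129.8)), (10, np.float64(130.1))]
side9 814 face x at zl 2.37 slopes deg [ 0.7 -1.7]
 y lo/hi [-73.2  59.7] z top at y [(-50, np.float64(130.7)), (-30, np.float64(130.4)), (-10, np.float64(130.5)), (10, np.float64(130.8))]
scene9 pin 42 [[11.5, 70.8, 99.3], [29.3, 76.1, 115.9]]
scene9 ears 210 [[12.0, 38.4, 81.5], [29.1, 68.1, 118.4]]
side9 pin 23 [[19.6, 69.8, 102.1], [29.7, 76.2, 117.5]]
side9 ears 399 [[11.8, 37.5, 81.3], [28.0, 67.2, 118.4]]
```

View pics/v9.png

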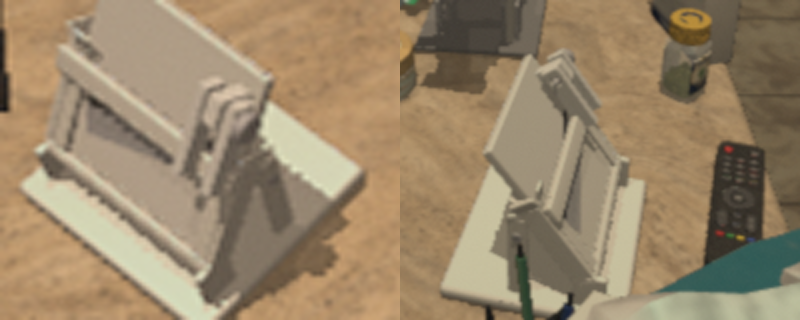

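The pin head's outer face is at deck y 76, which is seated. The plate top is at deck z 130, which is home, and the arm is clear.

```bash
python3 -c "
from plant import bot
print(bot.close_job())"
```

```text
the job is handed in; nothing more can be done
None
```

The job is handed in at about 18 s of the 56 s limit: by the last measurements the blade plate is fully home in the slicer slot and the pin head is seated on the fork ear; the other plate and the jars were not touched.

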